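Load a sample carrier and jog it under the microscope

TASK

Take the blue sample carrier from the rack and stand it in the loading bay of the inspection stage, yellow-striped end towards the microscope; the rack and the bay leave room to grip it on different faces only, so put it down on the table in between and take it the other way. Let go, then slowly tilt the console's jog stick fully towards its green dot so that the orange pusher slides the carrier under the microscope, hold it there for at least one second, and bring the stick back to centre and let go. Never drop or jolt the carrier, tilt the stick towards the red dot or push the pusher by hand, and leave the two other carriers in the rack and everything else on the table where they are.

Things in the scene. Friction and masses are not known exactly. Their poses are not given: they have to be found in the camera images.
- carrier_mid (a point): Centre of the blue sample carrier (carrier), a loose block 52 mm long (its x), 36 mm wide (its y), 50 mm high, about 0.2 kg; this point is 25 mm above its underside. Its +x end (the nose) has a yellow stripe across the top and a brass-rimmed window. It starts upright in one of the three rack slots.
- carrier_nose (a point): Centre of the carrier's nose face (the yellow-striped end), 26 mm along +x from carrier_mid.
- carrier: The same blue carrier; origin at the centre of its underside, axes as for carrier_mid. The table in front of the stage, within 70 mm of x = 0.44, y = -0.03 m, is always clear for putting it down.
- rack: Black rack fixed to the table, origin under its middle. Three slots 46 mm apart along its y, each holding one carrier lengthwise along its x, floor 6 mm above the table. Walls beside the slots are 40 mm long, 5 mm thick and reach 52 mm above the table (2.5 mm gap each side); the slot ends are open, so a carrier is gripped across its 52 mm length and lifted straight up.
- blank_a_mid (a point): Centre of the light grey carrier (same size, no stripe) in another rack slot, to be left there.
- blank_b_mid (a point): Centre of the dark steel carrier (same size, no stripe) in another rack slot, to be left there.
- bay (a point): Middle of the loading bay (white patch) on the stage's deck surface, 30 mm above the table; +x points along the travel to the microscope, z up. Two rails 8 mm high run along x, 44 mm apart inside: the carrier stands between with 4 mm each side. The bay is 72 mm long, from the pusher's face (x = -34 mm) to the bridge (x = +38 mm): room to grip the carrier only across its 36 mm width.
- stage: Inspection stage fixed to the table, origin on the table under bay, same axes; aluminium base 30 mm high, 96 mm wide, x = -145 to +130 mm. Heights above the deck: bridge on four posts at x = 38 to 110 mm, underside 58, top 80 mm; black microscope tube 42 mm across on it at x = 85 mm, top 170 mm; motor at x = -140 to -90 mm, 50 mm.
- target (a point): The inspection place under the microscope, on the deck, 82 mm along +x from bay, same axes. The full stroke of the pusher leaves the carrier's centre here; an end stop stands 32 mm further on.
- pusher: Orange motor-driven pusher plate of the stage, 42 mm wide, 46 mm high above the deck; its face stands at x = -34 mm of the bay when the stick is centred. It follows the stick: 0.2 m of advance per rad of tilt, 90 mm at full tilt, and returns with it, leaving the carrier behind. Origin on the table, under bay when home.
- console: Grey jog console fixed on the table, 100 x 100 x 50 mm, origin under its middle. The stick stands in the middle of its top; the green dot lies at its +y edge, the red dot at its -y edge.
- stick_knob (a point): Centre of the stick's black upright cylindrical knob, 24 mm across and 45 mm long, 100 mm above the stick's pivot, which lies in the middle of the console's top (50 mm above the table). The knob moves on an arc about an axis through the pivot along the console's x.
- stick (a joint): Tilt of the stick in rad: 0 centred and upright, positive towards the green dot, stops at +0.45 and -0.2. The spring centres it; full tilt with the carrier takes about 9 N at the knob.
- bottle: White bottle with blue cap, 52 mm across, 130 mm high, origin under it; leave alone.
- driver: Red-handled screwdriver lying on the table; leave alone.
- tube_ring: Black lens-tube ring, 48 mm across, 18 mm high, origin under it; leave alone.
- dish: White shallow dish, 84 mm across, 18 mm high, origin under it; leave alone.
- lens_mount: Steel post, 36 mm foot, 85 mm high, origin under it; leave alone.
- wrench: Steel wrench lying on the table; leave alone.
Mind the look-alikes: they are no part of the job. Leave any pink or turquoise look-alike of the carrier alone.

How it is judged:
By the outcome, as a careful person would: the job done as asked, in the order asked, and still so for the second after the job is handed in, with the robot touching nothing.
It also fails if it takes over 70 s, if anything falls off the work surface, if the arm or the gripper's body presses on something with over 40 N, if the wrist force passes 120 N, or if a joint passes its speed limit or range.

ROBOT

A 6-joint arm with a two-finger parallel gripper is mounted at the origin on the work surface. World frame = base frame: x ahead of the robot, y to its left, z up, the work surface at z = 0. Lengths are in mm, angles in rad, forces in N, time in s.
With the tool pointing down it reaches from about 375 to 825 mm from the base axis. Payload 5.5 kg.
Tool frame: the origin (TCP) lies at the very end of the fingers, on their centre line; the grasp point (between the pads) lies 19 mm behind it; z points along the fingers, y is the direction in which the jaws open and shut (so a half turn about z gives the same grasp; the last joint's range is limited). The gripper opens to 85 mm and grips with 20 to 120 N. Pads are 22 mm wide; open, the fingers measure 114 mm over their backs; the gripper's body (76 mm by 85 mm) begins 54 mm behind the grasp point. The pads swing forward as they close: fully open they stand 13 mm farther back than shut.
Start: joints at [-1.316, 0.314, -0.047, 1.21, 0, 1.571], TCP at [151.228, -580.625, 231.299] pointing down, gripper open.
Joint ranges: [-2.67, 2.67], [-0.69, 1.73], [-1.03, 1.25], [-2.08, 2.16], [-1.42, 1.45], [-3.14, 3.14]. Speed limits (rad/s): [2.39, 2.39, 3.01, 3.14, 3.14, 3.14].

INTERFACE

Orientations are given as a unit quaternion [x, y, z, w].
In Python, from workcell import manip gives the robot as it stands. The module is installed in compiled form; this text tells all that it offers.
- The arm moves only by the tool jog_arm, never from a script. Its argument "deltas" is text: rows parted by semicolons, each of 7 numbers parted by spaces: the turn, a rotation vector about the tool's x, y, z in units of 2 rad (1.0 is 2 rad), then the shift along the tool's x, y, z in units of 2 cm (1.0 is 2 cm), then the opening, from -1 (shut) to 1 (fully open). In form: wx wy wz tx ty tz grip; .... A call has 1 to 10 rows; each row shifts and turns the commanded pose from where the row before left it, along the tool's axes as they then stand; what a row does not reach is not made up. A row lasts 1/10 s, in which the tool goes at most 50 mm and 8.59 degrees, less where a joint would pass 70% of its speed; a pose out of reach is approached as far as the arm can. A call with a number of a shift or a turn outside -1 to 1 is refused whole. A call with a gripper value outside its range is refused whole. The fingers move at their own pace and stop on an object; "force" is the grip in N (left out, the last holds). Time passes only in rows, so rows that do not move let the fingers close. It gives the time, the measured TCP pose, the force and the opening at its end, in the units of the state.
- manip.get_obs(): the state, without advancing time (a new reading comes with each control period).
- manip.grab_frame(name): name is "scene" or "top"; returns (picture, depth): 400x640x3 uint8, blue, green, red; 400x640 float32, mm along the optical axis (not along the pixel's ray), 0 where there is no reading.
- manip.camera_model(name): a dict with "camera_matrix" (3x3 intrinsics, pixels), "world_to_cam" (4x4, takes a point from world to camera coordinates). Camera axes: x right, y up, looking along -z (the intrinsics and any distortion apply to the point x, -y, -z); pixel columns grow to the right and rows downward; lengths in mm; the calibration is good to about 2 mm. A picture is of the moment at which its call begins. camera_model takes no time and is no camera call.
- manip.sign_off(): hands the job in, once; it reports no verdict.
Trained networks look in the newest picture that a camera, given by its name, has taken for a name from the list of things; names that differ only in an ending like _2 or _b are one class to them, and where a whole thing is asked for, a point or a joint stands for the part that bears it (a point fixed in the world has none). Each returns a list of dicts, best first, with "score" (0 to 1); they miss things now and then, are a little off and sometimes report something else, mostly with a low value. They report only what shows in the picture. A call takes as long as a camera call. They do not tell look-alikes from the thing itself.
- manip.boxes_of(camera, target): "rect" ([left, top, right, bottom] in pixels, round what is visible of it).
- manip.silhouettes(camera, target): "region" (400x640 bool, what is visible of it) and "rect" ([left, top, right, bottom] in pixels, round what is visible of it).
The state is a dict: "t": time; "joint_positions": joint angles; "joint_velocities": joint speeds; "joint_torque": joint torques, N m; "tool_pos": TCP position; "eef_rot": TCP orientation; "ft_force": force on the tool from outside, world axes, zero at the start; "moment": the same for the moment, N m; "opening": finger opening in mm.
Only numpy, scipy, OpenCV 4.12 (cv2) and the standard library are available. Lean on these libraries where they do the work, as an engineer would, in place of code of your own. Each camera call takes 0.05 s, during which the arm holds its last target. There are 200 camera calls.

## Working session

There is one attempt and no reset: what is moved stays moved. The work goes in short steps, Python scripts to look and compute and a tool call to move; the robot and the scene stay as the last step left them, time stands still between calls to the robot, and variables do not carry over. Pictures are saved under pics/ and viewed, about 8 in all and at most 12, crops included, and the job is handed in when it is done.

Besides the shell and the picture viewer there is one more tool, called after "Request:" in YAML: its name, and indented under it one key for each argument. jog_arm: Moves the arm, as the interface text tells. Its arguments: {"type":"object","properties":{"deltas":{"type":"string"},"force":{"type":"number"}},"required":["deltas"]}

```bash
mkdir -p pics
cat > h.py <<'E'
import numpy as np, cv2
from workcell import manip
def grab(n):
    im,d=manip.grab_frame(n); return im,d
def cloud(n,d):
    c=manip.camera_model(n);K=np.array(c["camera_matrix"]);T=np.linalg.inv(np.array(c["world_to_cam"]))
    v,u=np.mgrid[0:400,0:640]
    X=(u-K[0,2])/K[0,0]*d;Y=(v-K[1,2])/K[1,1]*d
    P=np.stack([X,-Y,-d,np.ones_like(d)],-1)@T.T
    P=P[...,:3];P[d==0]=np.nan
    return P
E
python3 - <<'E'
from h import *
for n in("scene","top"):
    im,d=grab(n);cv2.imwrite(f"pics/{n}0.png",im);np.save(f"{n}0.npy",cloud(n,d))
    c=manip.camera_model(n);print(n,np.linalg.inv(c["world_to_cam"])[:3,3].round(), {k for k in c})
    for t in("carrier","rack","console","stick_knob","stage","pusher"):
        for r in manip.boxes_of(n,t)[:4]: print(t,round(r["score"],2),np.round(r["rect"]))
print(manip.get_obs())
E
```

```text
scene [1255. -334.  850.] {'world_to_cam', 'camera_matrix'}
carrier 0.6 [216. 220. 232. 248.]
carrier 0.59 [175. 234. 192. 261.]
carrier 0.57 [162. 203. 184. 229.]
carrier 0.24 [198. 188. 245. 217.]
rack 0.67 [150. 240. 197. 265.]
console 0.97 [386. 136. 437. 202.]
stick_knob 0.75 [410. 134. 422. 168.]
stage 0.88 [262. 182. 376. 295.]
pusher 0.51 [298. 242. 318. 262.]
top [ 338.    9. 1292.] {'world_to_cam', 'camera_matrix'}
carrier 0.83 [434. 268. 453. 294.]
carrier 0.57 [397. 230. 418. 250.]
carrier 0.52 [434. 226. 455. 249.]
rack 0.71 [431. 230. 490. 251.]
rack 0.71 [287. 163. 384. 208.]
console 0.74 [191. 214. 230. 257.]
console 0.36 [287. 158. 383. 204.]
stick_knob 0.46 [194. 223. 212. 236.]
pusher 0.46 [341. 171. 363. 186.]
{'t': 0.7, 'joint_positions': array([-1.31603294e+00,  3.13435916e-01, -4.70801260e-02,  1.21023119e+00,
       -8.79183026e-06,  1.57079117e+00]), 'joint_velocities': array([ 0.00093318,  0.00060993,  0.00051342, -0.00035227,  0.00037575,
        0.00150787]), 'joint_torque': array([-1.13632195e-03, -5.39286661e+01,  3.39985836e+01,  1.28990614e-03,
       -1.44256442e-04,  5.91036851e-06]), 'tool_pos': array([ 151.20589612, -580.63008621,  231.34667165]), 'eef_rot': array([ 9.91897588e-01,  1.27040046e-01, -1.24160296e-06,  2.49094591e-05]), 'ft_force': array([ 0.19399767, -0.25059992, -0.47076144]), 'moment': array([-0.03920312,  0.0051557 , -0.02493576]), 'opening': 85.0797676842552}
```

Run:
```python
import cv2
a=cv2.imread("pics/top0.png");b=cv2.imread("pics/scene0.png")
cv2.imwrite("pics/a.png",cv2.resize(a[120:320,180:500],None,fx=2.5,fy=2.5,interpolation=2))
cv2.imwrite("pics/b.png",cv2.resize(b[110:310,130:450],None,fx=2.5,fy=2.5,interpolation=2))
```

```text
(no output)
```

View pics/a.png

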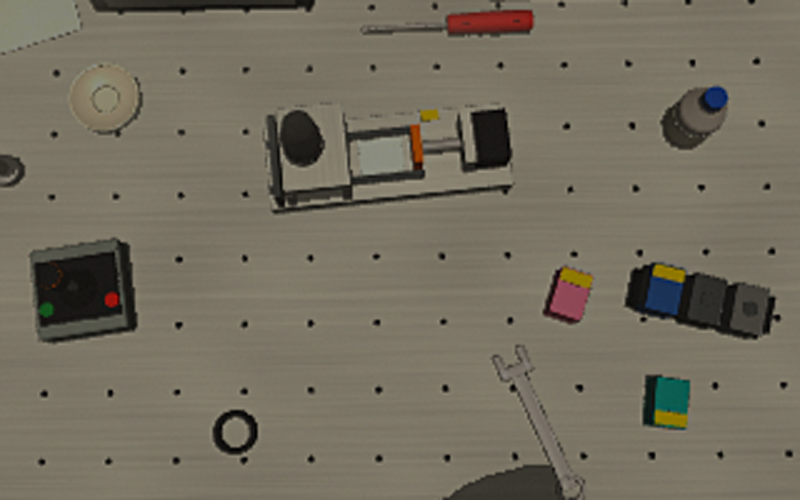

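View pics/b.png

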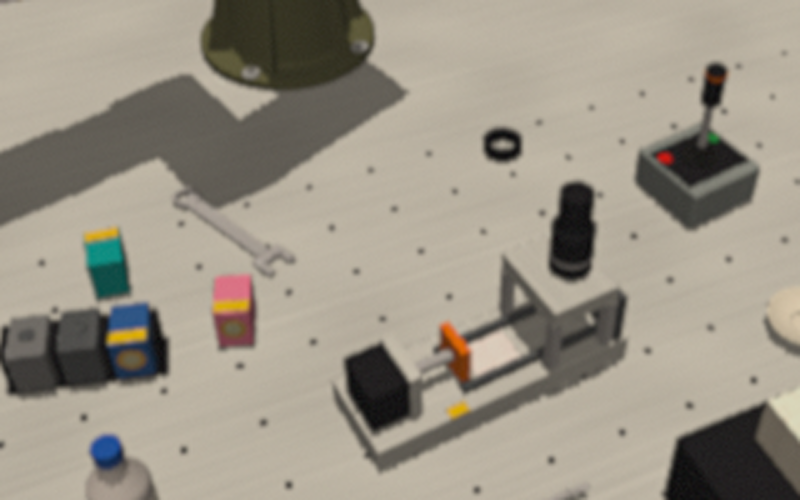

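The top view has +x up and +y to the left. The blue carrier is in the leftmost rack slot at crop (664,290), with its yellow end at +x. The stage runs towards +y, with the microscope on the left and the white bay patch at (383,155). The console's green dot is at (46,310) and its red dot at (112,300), so green is on the +y side. The pink and turquoise look-alikes stand in front of the rack.

```bash
cat > m.py <<'E'
from h import *
def rect(P,m,name,out=True):
    p=P[m][:,:2].astype(np.float32)
    lo,hi=np.percentile(P[m],[2,98],axis=0)
    r=cv2.minAreaRect(p)
    print(name,len(p),"ctr",np.round(r[0],1),"size",np.round(r[1],1),"ang",round(r[2],1),"mean",P[m].mean(0).round(1),"z",lo[2].round(),hi[2].round())
def big(m):
    n,l,s,_=cv2.connectedComponentsWithStats(m.astype(np.uint8));
    return l==1+np.argmax(s[1:,4])
E
python3 - <<'E'
from m import *
for n,box in(("top",dict(car=(425,215,500,265),st=(275,145,390,215),con=(185,205,245,265))),("scene",dict(car=(125,220,205,270),st=(255,175,385,300),con=(375,130,440,205)))):
    P=np.load(n+"0.npy");im=cv2.imread(f"pics/{n}0.png");h=cv2.cvtColor(im,cv2.COLOR_BGR2HSV)
    z=P[...,2]
    def M(k):
        m=np.zeros(z.shape,bool);a,b,c,d=box[k];m[b:d,a:c]=1;return m&~np.isnan(z)
    print(n)
    H,S,V=[h[...,i].astype(int) for i in range(3)]
    rect(P,M("car")&(z>44),"racktops")
    blue=(H>100)&(H<130)&(S>110);yel=(H>18)&(H<35)&(S>120)
    rect(P,M("car")&blue&(z>50),"blue");rect(P,M("car")&(yel)&(z>50),"yel")
    rect(P,M("car")&(blue|yel)&(z>50),"b+y")
    rect(P,big(M("st")&(z>22)),"stage all>22")
    rect(P,big(M("st")&(abs(z-110)<8)),"bridge")
    rect(P,M("st")&(H<18)&(H>5)&(S>150),"orange")
    rect(P,big(M("st")&(z>72)&(z<88)&(P[...,1]<20)),"motor")
    rect(P,big(M("st")&(V>150)&(S<60)&(abs(z-30)<6)),"white")
    rect(P,big(M("con")&(abs(z-50)<7)),"console")
    rect(P,M("con")&(z>120),"knob")
    rect(P,M("con")&(H>45)&(H<85)&(S>120),"green");rect(P,M("con")&((H<8)|(H>172))&(S>150),"red")
E
```

```text
top
racktops 982 ctr [ 467.3 -355.6] size [144.1  53.7] ang 75.1 mean [ 466.7 -354.8   53.8] z 46.0 60.0
blue 170 ctr [ 472.8 -309.3] size [34.9 39.1] ang 75.2 mean [ 471.8 -309.    55.1] z 51.0 60.0
yel 66 ctr [ 495.8 -317.4] size [37.7 14. ] ang 75.6 mean [ 495.8 -316.4   55.6] z 51.0 60.0
b+y 236 ctr [ 478.4 -311.8] size [38.  50.5] ang 72.5 mean [ 478.5 -311.1   55.2] z 51.0 61.0
stage all>22 3424 ctr [636.7 -13.2] size [ 97.6 274.2] ang 5.7 mean [630.   -9.6  67. ] z 24.0 199.0
bridge 623 ctr [629.6  67.4] size [93.1 71.9] ang 5.3 mean [623.7  61.  109. ] z 104.0 114.0
orange 68 ctr [639.2 -45.5] size [13.  41.7] ang 89.2 mean [637.6 -45.2  71.6] z 42.0 80.0
motor 381 ctr [ 646.8 -120.1] size [58.7 51. ] ang 5.2 mean [ 646.1 -119.2   79.4] z 74.0 85.0
white 1 ctr [657.8 -26.8] size [0. 0.] ang 0.0 mean [657.8 -26.8  27.5] z 27.0 27.0
console 1045 ctr [487.5 329.1] size [ 99.9 100.6] ang 7.8 mean [484.8 324.7  49.7] z 45.0 55.0
knob 118 ctr [487.3 328.6] size [23.2 24.1] ang 14.7 mean [486.2 326.  162.3] z 131.0 174.0
green 31 ctr [465.1 330.3] size [14.2 76.7] ang 0.2 mean [465.
[... 639 characters left out ...]
94.3 74.2] ang 5.0 mean [641.1  57.3 109.6] z 103.0 115.0
orange 130 ctr [635.  -44.2] size [21.1 56.1] ang 70.0 mean [647.  -48.1  66.5] z 41.0 79.0
motor 523 ctr [ 647.8 -121.9] size [59.6 52.8] ang 6.1 mean [ 650.9 -122.1   79.8] z 73.0 84.0
white 603 ctr [642.1 -62.1] size [ 95.4 180.9] ang 5.5 mean [671.8 -71.7  30.1] z 27.0 34.0
console 715 ctr [489.5 325.7] size [103.7 103.7] ang 9.6 mean [497.3 320.5  49.7] z 44.0 54.0
knob 156 ctr [490.4 325.7] size [22.4 27.2] ang 67.0 mean [494.  322.9 154.3] z 128.0 173.0
green 10 ctr [466.3 362.6] size [ 6.7 14.2] ang 51.2 mean [468.3 360.9  50.9] z 48.0 54.0
red 29 ctr [474.8 292.1] size [17.4 19.5] ang 56.2 mean [473.9 292.8  51. ] z 48.0 54.0
```

Measured values:

| Thing | Position (mm) | Yaw |
|---|---|---|
| Carrier | (479.5, -312) | -14.6° |
| Bay | (637.2, -7.2) | 95.4° |
| Knob | (488.5, 327.3) | console about 7.5° |

Sizes and heights match the specification. I'll put the carrier down on the table already at yaw 95.4°.

Request:
jog_arm:
  deltas: "0 0 -0.066 0 0 0 1;0 0 -0.066 0 0 0 1;0 0 -0.066 0 0 0 1;0 0 -0.066 0 0 0 1;0 0 -0.066 0 0 0 1;0 0 -0.066 0 0 0 1;0 0 -0.066 0 0 0 1;0 0 -0.068 0 0 0 1;0 0 0 0.5 0.35 0 1;0 0 0 0.95 0.7 0 1"
  force: 40

```text
t: 1.7
tool_pos: [178.7, -557.9, 231.1]
eef_rot: [0.793, 0.609, -0.0, 0.0]
ft_force: [0.7, -0.2, 0.4]
opening: 85.2
```

```bash
cat > g.py <<'E'
import sys
from workcell import manip
import numpy as np
from scipy.spatial.transform import Rotation as R
def go(x,y,z,yaw):
    o=manip.get_obs();r=R.from_quat(o["eef_rot"]);A=r.as_matrix();th=np.arctan2(A[1,0],A[0,0])
    d=np.array([x,y,z])-o["tool_pos"]
    w=(np.radians(yaw)-th+np.pi)%(2*np.pi)-np.pi
    goal=R.from_matrix([[np.cos(np.radians(yaw)),np.sin(np.radians(yaw)),0],[np.sin(np.radians(yaw)),-np.cos(np.radians(yaw)),0],[0,0,-1]])
    print("t",round(o["t"],2),"pos",o["tool_pos"].round(1),"yaw",np.degrees(th).round(2),"open",round(o["opening"],1),"F",o["ft_force"].round(1))
    print("shift units now",(A.T@d/20).round(3),"after turn",(goal.as_matrix().T@d/20).round(3),"turn units",((r.inv()*goal).as_rotvec()/2).round(4))
if __name__=="__main__": go(*map(float,sys.argv[1:]))
E
python3 g.py 479.5 -312 150 75.4
```

```text
t 1.7 pos [ 178.7 -557.9  231.1] yaw 75.0 open 85.2 F [ 0.7 -0.2  0.4]
shift units now [15.767 11.345  4.055] after turn [15.687 11.454  4.057] turn units [-0.      0.     -0.0035]
```

Request:
jog_arm:
  deltas: "0 0 -0.0035 0.92 0.67 0 1;0 0 0 0.92 0.67 0 1;0 0 0 0.92 0.67 0 1;0 0 0 0.92 0.67 0 1;0 0 0 0.92 0.67 0 1;0 0 0 0.92 0.67 0 1;0 0 0 0.92 0.67 0 1;0 0 0 0.92 0.67 0.3 1;0 0 0 0.92 0.67 0.3 1;0 0 0 0.92 0.67 0.3 1"

```text
t: 2.7
tool_pos: [355.3, -411.3, 213.3]
eef_rot: [0.79, 0.612, 0.0, 0.0]
ft_force: [-0.6, 0.1, -1.0]
opening: 85.4
```

Request:
jog_arm:
  deltas: "0 0 0 0.92 0.67 0.5 1;0 0 0 0.92 0.67 0.5 1;0 0 0 0.92 0.67 0.5 1;0 0 0 0.92 0.67 0.5 1;0 0 0 0.92 0.67 0.5 1;0 0 0 0.92 0.67 0.5 1;0 0 0 0.92 0.67 0.1 1;0 0 0 0 0 0 1"

```text
t: 3.5
tool_pos: [478.4, -308.4, 150.8]
eef_rot: [0.789, 0.614, 0.0, -0.0]
ft_force: [0.1, -0.7, 0.3]
opening: 85.1
```

Run:
```python
from m import *
import g
g.go(479.5,-312,18,75.4)
for n,b in(("scene",(125,220,205,270)),("top",(425,215,500,265))):
    im,d=grab(n);cv2.imwrite(f"pics/{n}1.png",im)
a=cv2.imread("pics/scene1.png")[190:280,110:230];b=cv2.imread("pics/top1.png")[205:265,410:500]
cv2.imwrite("pics/c.png",np.vstack([cv2.resize(a,(400,300)),cv2.resize(b,(400,267))]))
```

```text
t 3.5 pos [ 478.4 -308.4  150.8] yaw 75.74 open 85.1 F [ 0.1 -0.7  0.3]
shift units now [-0.169  0.096  6.637] after turn [-0.16   0.096  6.638] turn units [-0.0001 -0.0007  0.0029]
```

View pics/c.png

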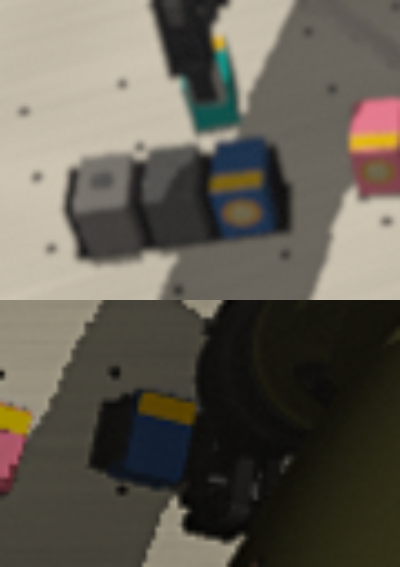

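The carrier is clearly visible and undisturbed below the gripper, with its brass window on the near nose (scene panel, at (240,213)). I'll correct the small offset and descend.

Request:
jog_arm:
  deltas: "0 0 0.003 -0.16 0.1 0.6 1;0 0 0 0 0 0.7 1;0 0 0 0 0 0.7 1;0 0 0 0 0 0.7 1;0 0 0 0 0 0.6 1;0 0 0 0 0 0 1"

```text
t: 4.2
tool_pos: [476.4, -313.7, 82.8]
eef_rot: [0.791, 0.611, -0.001, -0.002]
ft_force: [-0.1, -0.1, -0.2]
opening: 85.2
```

Run:
```python
from m import *
import g
g.go(479.5,-312,18,75.4)
im,d=grab("scene");cv2.imwrite("pics/s2.png",im)
cv2.imwrite("pics/d.png",cv2.resize(im[180:290,90:250],None,fx=4,fy=4,interpolation=2))
```

```text
t 4.2 pos [ 476.4 -313.7   82.8] yaw 75.37 open 85.2 F [-0.1 -0.1 -0.2]
shift units now [0.118 0.143 3.239] after turn [0.122 0.131 3.239] turn units [-0.0019 -0.0006 -0.0003]
```

View pics/d.png

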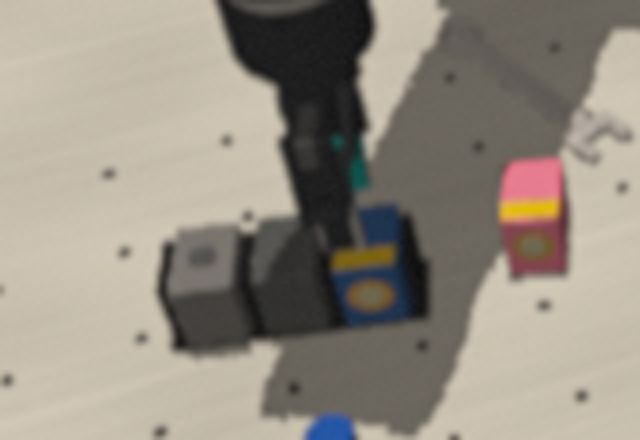

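The finger is in line with the carrier's near end, and the shift in the picture is parallax from the tool being higher. I'll go on down in two steps, correcting the offset as I go.

Request:
jog_arm:
  deltas: "-0.002 -0.0006 0 0.12 0.13 0.4 1;0 0 0 0 0 0.5 1;0 0 0 0 0 0.5 1;0 0 0 0 0 0.5 1;0 0 0 0 0 0.4 1;0 0 0 0 0 0 1"

```text
t: 4.85
tool_pos: [480.2, -312.3, 37.7]
eef_rot: [0.791, 0.611, 0.0, 0.001]
ft_force: [-0.3, 0.6, -1.1]
opening: 85.8
```

```bash
python3 g.py 479.5 -312 18 75.4
```

```text
t 4.85 pos [ 480.2 -312.3   37.7] yaw 75.39 open 85.8 F [-0.3  0.6 -1.1]
shift units now [ 0.007 -0.04   0.984] after turn [ 0.007 -0.039  0.984] turn units [ 0.0008  0.0002 -0.0001]
```

Request:
jog_arm:
  deltas: "0 0 0 0 -0.04 0.4 1;0 0 0 0 0 0.4 1;0 0 0 0 0 0.18 0.8;0 0 0 0 0 0 0.6;0 0 0 0 0 0 0.45;0 0 0 0 0 0 0.38;0 0 0 0 0 0 0.34;0 0 0 0 0 0 0.3;0 0 0 0 0 0 0.26;0 0 0 0 0 0 0.22"
  force: 40

```text
t: 5.85
tool_pos: [480.1, -312.7, 19.7]
eef_rot: [0.791, 0.611, 0.001, 0.002]
ft_force: [-2.7, 0.3, 1.3]
opening: 52.0
```

Request:
jog_arm:
  deltas: "0 0 0 0 0 0 0.18;0 0 0 0 0 0 0.1;0 0 0 0 0 0 0;0 0 0 0 0 0 -0.1"

```text
t: 6.25
tool_pos: [480.4, -312.8, 19.8]
eef_rot: [0.791, 0.611, 0.001, 0.002]
ft_force: [-2.6, 1.4, 5.1]
opening: 51.8
```

Gripped at 51.8 mm. I'll lift gently.

Request:
jog_arm:
  deltas: "0 0 0 0 0 -0.05 -0.3;0 0 0 0 0 -0.1 -0.3;0 0 0 0 0 -0.2 -0.3;0 0 0 0 0 -0.3 -0.3;0 0 0 0 0 -0.4 -0.3;0 0 0 0 0 -0.4 -0.3;0 0 0 0 0 -0.5 -0.3;0 0 0 0 0 -0.5 -0.3;0 0 0 0 0 -0.5 -0.3;0 0 0 0 0 -0.5 -0.3"

```text
t: 7.25
tool_pos: [480.4, -312.8, 89.8]
eef_rot: [0.791, 0.611, 0.001, 0.002]
ft_force: [-0.7, 1.1, -1.5]
opening: 51.4
```

Request:
jog_arm:
  deltas: "0 0 0 0 0 -0.5 -0.3;0 0 0 0 0 -0.5 -0.3;0 0 0 0 0 -0.4 -0.3;0 0 0 0 0 -0.2 -0.3;0 0 0 0 0 -0.1 -0.3;0 0 0 0 0 0 -0.3"

```text
t: 7.85
tool_pos: [480.2, -312.6, 122.7]
eef_rot: [0.791, 0.611, 0.001, 0.002]
ft_force: [-0.3, 0.6, -1.5]
opening: 51.6
```

Run:
```python
from m import *
import g
g.go(450,-35,120,185.4)
im,d=grab("scene");cv2.imwrite("pics/s3.png",im)
cv2.imwrite("pics/e.png",cv2.resize(im[150:290,90:250],None,fx=4,fy=4,interpolation=2))
```

```text
t 7.85 pos [ 480.2 -312.6  122.7] yaw 75.39 open 51.6 F [-0.3  0.6 -1.5]
shift units now [13.051 -4.962  0.101] after turn [ 0.196 13.961  0.136] turn units [ 8.0e-04  2.3e-03 -9.6e-01]
```

View pics/e.png

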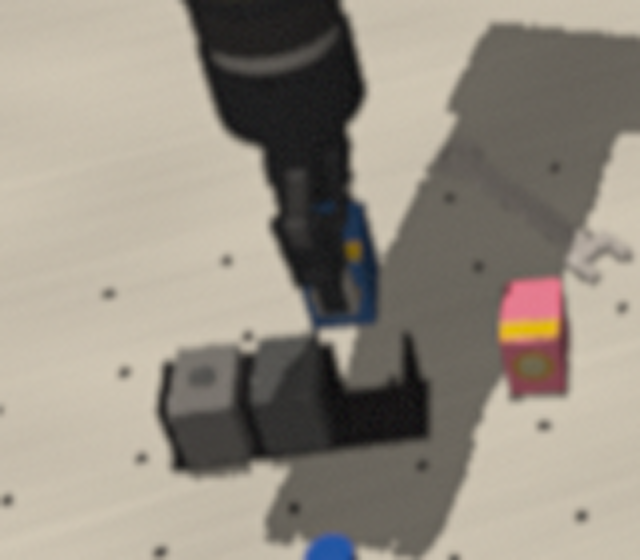

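The carrier hangs upright in the grip at crop (345,265), the slot is empty and both neighbours are still in place. Next I turn by -0.96 units, then carry it towards +y.

Request:
jog_arm:
  deltas: "0 0 -0.02 0 0 0 -0.3;0 0 -0.04 0 0 0 -0.3;0 0 -0.05 0 0 0 -0.3;0 0 -0.06 0 0 0 -0.3;0 0 -0.06 0 0 0 -0.3;0 0 -0.06 0 0 0 -0.3;0 0 -0.06 0 0 0 -0.3;0 0 -0.06 0 0 0 -0.3;0 0 -0.06 0 0 0 -0.3;0 0 -0.06 0 0 0 -0.3"

```text
t: 8.9
tool_pos: [479.8, -312.4, 122.0]
eef_rot: [0.371, 0.928, -0.0, 0.001]
ft_force: [0.6, -0.1, -2.6]
opening: 51.4
```

Request:
jog_arm:
  deltas: "0 0 -0.06 0 0 0 -0.3;0 0 -0.06 0 0 0 -0.3;0 0 -0.06 0 0 0 -0.3;0 0 -0.06 0 0 0 -0.3;0 0 -0.06 0 0 0 -0.3;0 0 -0.06 0 0 0 -0.3;0 0 -0.04 0 0 0 -0.3;0 0 -0.02 0 0 0 -0.3;0 0 -0.01 0 0.1 0 -0.3;0 0 0 0 0.3 0 -0.3"

```text
t: 9.9
tool_pos: [479.3, -304.6, 122.3]
eef_rot: [-0.047, 0.999, -0.001, 0.002]
ft_force: [0.4, 0.8, -2.6]
opening: 51.6
```

Request:
jog_arm:
  deltas: "0 0 0 0 0.5 0 -0.3;0 0 0 0 0.7 0 -0.3;0 0 0 0 0.7 0 -0.3;0 0 0 0 0.7 0 -0.3;0 0 0 0 0.7 0 -0.3;0 0 0 0 0.7 0 -0.3;0 0 0 0 0.7 0 -0.3;0 0 0 0 0.7 0 -0.3;0 0 0 0 0.7 0 -0.3;0 0 0 0 0.7 0 -0.3"

```text
t: 10.9
tool_pos: [466.6, -168.1, 122.4]
eef_rot: [-0.047, 0.999, -0.001, 0.002]
ft_force: [-0.2, 0.3, -2.2]
opening: 51.5
```

Request:
jog_arm:
  deltas: "0 0 0 0 0.7 0.2 -0.3;0 0 0 0 0.7 0.4 -0.3;0 0 0 0 0.7 0.4 -0.3;0 0 0 0 0.7 0.4 -0.3;0 0 0 0 0.7 0.4 -0.3;0 0 0 0 0.7 0.4 -0.3;0 0 0 0 0.7 0.3 -0.3;0 0 0 0 0.7 0.2 -0.3;0 0 0 0 0.7 0 -0.3;0 0 0 0 0.4 0 -0.3"

```text
t: 11.9
tool_pos: [454.1, -34.6, 68.1]
eef_rot: [-0.048, 0.999, -0.001, 0.002]
ft_force: [0.5, -0.9, -2.2]
opening: 51.7
```

```bash
python3 g.py 450 -35 14 185.4
```

```text
t 11.9 pos [454.1 -34.6  68.1] yaw -174.55 open 51.7 F [ 0.5 -0.9 -2.2]
shift units now [0.217 0.005 2.702] after turn [ 2.080e-01 -1.000e-03  2.703e+00] turn units [-0.0011  0.0017  0.0004]
```

Request:
jog_arm:
  deltas: "-0.001 0.0017 0 0 0 0.2 -0.3;0 0 0 0 0 0.4 -0.3;0 0 0 0 0 0.5 -0.3;0 0 0 0 0 0.5 -0.3;0 0 0 0 0 0.4 -0.3;0 0 0 0 0 0.25 -0.3;0 0 0 0 0 0.15 -0.3;0 0 0 0 0 0.1 -0.3;0 0 0 0 0 0.05 -0.3;0 0 0 0 0 0 -0.3"

```text
t: 12.9
tool_pos: [454.5, -36.0, 17.1]
eef_rot: [-0.047, 0.999, -0.0, 0.0]
ft_force: [-0.1, -0.3, -3.2]
opening: 51.5
```

```bash
python3 g.py 454 -35 14 185.4
```

```text
t 12.9 pos [454.5 -36.   17.1] yaw -174.6 open 51.5 F [-0.1 -0.3 -3.2]
shift units now [0.019 0.053 0.156] after turn [0.019 0.053 0.156] turn units [-0.0003  0.0002 -0.    ]
```

Request:
jog_arm:
  deltas: "0 0 0 0 0 0.05 -0.3;0 0 0 0 0 0.04 -0.3;0 0 0 0 0 0.03 -0.3;0 0 0 0 0 0.03 -0.3;0 0 0 0 0 0 -0.3"

```text
t: 13.4
tool_pos: [454.2, -36.0, 14.0]
eef_rot: [-0.047, 0.999, -0.0, -0.0]
ft_force: [-0.3, -0.2, -3.0]
opening: 51.6
```

Request:
jog_arm:
  deltas: "0 0 0 0 0 0.02 -0.3;0 0 0 0 0 0.02 -0.3;0 0 0 0 0 0.02 -0.3;0 0 0 0 0 0 -0.3"

```text
t: 13.8
tool_pos: [454.3, -36.0, 13.8]
eef_rot: [-0.047, 0.999, -0.0, 0.0]
ft_force: [-4.7, -0.7, 13.0]
opening: 51.6
```

The carrier has touched the table. I'll ease off, open slowly and lift.

Request:
jog_arm:
  deltas: "0 0 0 0 0 -0.03 -0.3;0 0 0 0 0 0 0.1;0 0 0 0 0 0 0.2;0 0 0 0 0 0 0.26;0 0 0 0 0 0 0.3;0 0 0 0 0 0 0.4;0 0 0 0 0 0 0.6;0 0 0 0 0 0 0.8;0 0 0 0 0 0 1;0 0 0 0 0 -0.1 1"

```text
t: 14.8
tool_pos: [454.1, -36.0, 15.3]
eef_rot: [-0.047, 0.999, -0.0, -0.0]
ft_force: [-0.1, 0.3, -0.2]
opening: 85.3
```

Request:
jog_arm:
  deltas: "0 0 0 0 0 -0.5 1;0 0 0 0 0 -0.8 1;0 0 0 0 0 -0.8 1;0 0 0 0 0 -0.8 1;0 0 0 0 0 -0.7 1;0 0 0.06 0 0 0 1;0 0 0.07 0 0 0 1;0 0 0.07 0 0 0 1;0 0 0.07 0 0 0 1;0 0 0.07 0 0 0 1"

```text
t: 15.8
tool_pos: [454.5, -36.0, 88.3]
eef_rot: [0.292, 0.957, -0.0, 0.0]
ft_force: [0.3, -0.8, -0.6]
opening: 84.9
```

Request:
jog_arm:
  deltas: "0 0 0.07 0 0 0 1;0 0 0.07 0 0 0 1;0 0 0.07 0 0 0 1;0 0 0.07 0 0 0 1;0 0 0.07 0 0 0 1;0 0 0.07 0 0 0 1;0 0 0.025 0 0 0 1;0 0 0 0 0 0 1"

```text
t: 16.6
tool_pos: [454.5, -36.0, 88.1]
eef_rot: [0.673, 0.74, 0.0, 0.0]
ft_force: [-0.9, 0.6, -0.3]
opening: 85.2
```

Run:
```python
from m import *
import g
g.go(454,-36,14,95.4)
for n in("scene","top"):
    im,d=grab(n);cv2.imwrite(f"pics/{n}4.png",im);P=cloud(n,d);z=P[...,2]
    h=cv2.cvtColor(im,cv2.COLOR_BGR2HSV).astype(int);H,S=h[...,0],h[...,1]
    near=(abs(P[...,0]-454)<60)&(abs(P[...,1]+36)<60)
    b=(H>100)&(H<130)&(S>90);y=(H>18)&(H<35)&(S>110)
    for nm,m in(("blue",b),("yel",y),("both",b|y)):
        mm=near&m&(z>43)&(z<60)
        if mm.sum()>5: rect(P,mm,n+nm)
    u=[470,130,640,130]
cv2.imwrite("pics/f.png",np.hstack([cv2.resize(cv2.imread("pics/scene4.png")[130:310,180:380],(400,360)),cv2.resize(cv2.imread("pics/top4.png")[150:330,250:450],(400,360))]))
```

```text
t 16.6 pos [454.5 -36.   88.1] yaw 95.44 open 85.2 F [-0.9  0.6 -0.3]
shift units now [ 0.005 -0.026  3.707] after turn [ 2.000e-03 -2.300e-02  3.707e+00] turn units [0.0003 0.0003 0.0004]
sceneblue 147 ctr [458.9 -39.1] size [37.7 49.5] ang 3.3 mean [462.  -44.4  48.7] z 43.0 52.0
sceneyel 27 ctr [452.8 -19.6] size [33.8 11.1] ang 7.4 mean [457.1 -20.1  50.5] z 48.0 53.0
sceneboth 174 ctr [459.  -38.5] size [40.8 50.1] ang 7.9 mean [461.2 -40.6  49. ] z 43.0 53.0
```

View pics/f.png

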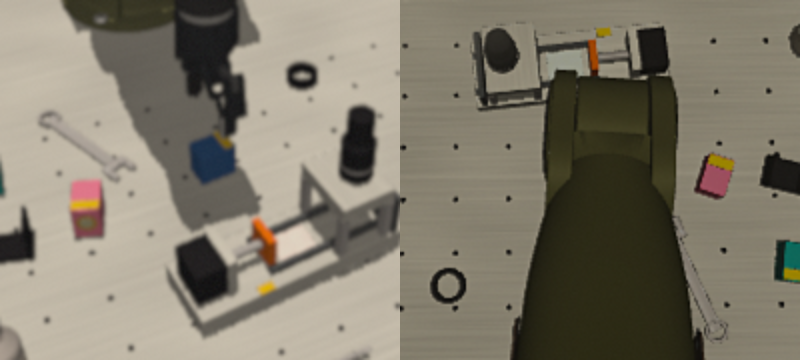

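The carrier stands upright on the table at about (456,-37), its nose towards +y (yellow end at (222,138) in the left panel). I'll now take it across its width.

Request:
jog_arm:
  deltas: "0 0 0 0 0 0.5 1;0 0 0 0 0 0.7 1;0 0 0 0 0 0.7 1;0 0 0 0 0 0.7 1;0 0 0 0 0 0.6 1;0 0 0 0 0 0.4 1;0 0 0 0 0 0.1 1;0 0 0 0 0 0 0.8;0 0 0 0 0 0 0.5;0 0 0 0 0 0 0.3"

```text
t: 17.7
tool_pos: [454.9, -36.0, 13.9]
eef_rot: [0.673, 0.74, 0.0, 0.001]
ft_force: [-0.3, -0.1, 0.3]
opening: 55.8
```

Request:
jog_arm:
  deltas: "0 0 0 0 0 0 0.15;0 0 0 0 0 0 0.08;0 0 0 0 0 0 0.03;0 0 0 0 0 0 -0.01;0 0 0 0 0 0 -0.04;0 0 0 0 0 0 -0.07;0 0 0 0 0 0 -0.1;0 0 0 0 0 0 -0.13;0 0 0 0 0 0 -0.16;0 0 0 0 0 0 -0.2"

```text
t: 18.7
tool_pos: [454.5, -36.0, 13.6]
eef_rot: [0.673, 0.74, -0.0, 0.0]
ft_force: [-0.1, 0.6, 2.5]
opening: 35.6
```

Request:
jog_arm:
  deltas: "0 0 0 0 0 0 -0.3;0 0 0 0 0 0 -0.4;0 0 0 0 0 0 -0.5"

```text
t: 19.0
tool_pos: [454.5, -36.0, 13.5]
eef_rot: [0.673, 0.74, -0.0, 0.0]
ft_force: [0.8, 0.3, 2.2]
opening: 35.9
```

```bash
python3 g.py 637.4 -9.2 95 95.4
```

```text
t 19.0 pos [454.5 -36.   13.5] yaw 95.44 open 35.9 F [0.8 0.3 2.2]
shift units now [ 0.464  9.231 -4.07 ] after turn [ 0.474  9.229 -4.073] turn units [0.0002 0.0003 0.0004]
```

Request:
jog_arm:
  deltas: "0 0 0 0 0 -0.05 -0.5;0 0 0 0 0 -0.15 -0.5;0 0 0 0 0 -0.3 -0.5;0 0 0 0 0 -0.5 -0.5;0 0 0 0 0 -0.6 -0.5;0 0 0 0 0 -0.6 -0.5;0 0 0 0 0.1 -0.6 -0.5;0 0 0 0 0.3 -0.6 -0.5;0 0 0 0.05 0.5 -0.4 -0.5;0 0 0 0.05 0.6 -0.2 -0.5"

```text
t: 20.0
tool_pos: [484.9, -31.2, 95.4]
eef_rot: [0.673, 0.74, 0.0, 0.001]
ft_force: [0.9, 0.4, -2.0]
opening: 35.6
```

Request:
jog_arm:
  deltas: "0 0 0 0.05 0.7 0 -0.5;0 0 0 0.05 0.7 0 -0.5;0 0 0 0.05 0.7 0 -0.5;0 0 0 0.05 0.7 0 -0.5;0 0 0 0.05 0.7 0 -0.5;0 0 0 0.05 0.7 0 -0.5;0 0 0 0.05 0.7 0 -0.5;0 0 0 0 0.7 0 -0.5;0 0 0 0 0.7 0 -0.5;0 0 0 0 0.7 0 -0.5"

```text
t: 21.0
tool_pos: [623.3, -10.8, 94.5]
eef_rot: [0.673, 0.74, -0.0, 0.0]
ft_force: [0.2, 0.6, -2.8]
opening: 35.7
```

Request:
jog_arm:
  deltas: "0 0 0 0 0.4 0 -0.5;0 0 0 0 0.2 0 -0.5;0 0 0 0 0.1 0 -0.5;0 0 0 0 0 0 -0.5"

```text
t: 21.4
tool_pos: [636.3, -9.6, 93.5]
eef_rot: [0.673, 0.74, -0.0, 0.0]
ft_force: [-0.3, -0.2, -1.5]
opening: 35.1
```

Run:
```python
from m import *
import g
g.go(637.4,-9.2,44,95.4)
for n in("scene","top"):
    im,d=grab(n);cv2.imwrite(f"pics/{n}5.png",im);P=cloud(n,d);z=P[...,2]
    h=cv2.cvtColor(im,cv2.COLOR_BGR2HSV).astype(int);H,S=h[...,0],h[...,1]
    near=(abs(P[...,0]-637)<50)&(abs(P[...,1]+9)<40)
    b=(H>100)&(H<130)&(S>90);y=(H>18)&(H<35)&(S>110)
    for nm,m in(("blue",b),("yel",y),("both",b|y)):
        mm=near&m&(z>70)
        if mm.sum()>5: rect(P,mm,n+nm); print(np.nanmin(P[mm],0).round(1),np.nanmax(P[mm],0).round(1))
cv2.imwrite("pics/k.png",cv2.resize(cv2.imread("pics/scene5.png")[150:310,240:400],(640,640))[:600])
```

```text
t 21.4 pos [636.3  -9.6  93.5] yaw 95.44 open 35.1 F [-0.3 -0.2 -1.5]
shift units now [0.014 0.058 2.474] after turn [0.013 0.057 2.474] turn units [-0.0002  0.0002  0.0004]
sceneblue 297 ctr [649.9 -12.9] size [65.2 46. ] ang 35.3 mean [645.8 -25.7 118.1] z 88.0 161.0
[617.4 -37.9  80.9] [686.   15.7 166.4]
sceneyel 12 ctr [669.6  -2.7] size [44.6 41.4] ang 26.3 mean [659.4   0.7 188. ] z 130.0 425.0
[640.4 -17.3 129.6] [686.7  25.7 451.4]
sceneboth 309 ctr [654.4  -9.9] size [72.  51.1] ang 18.5 mean [646.3 -24.6 120.8] z 88.0 164.0
[617.4 -37.9  80.9] [686.7  25.7 451.4]
topyel 1875 ctr [636.1  -9.1] size [98.1 79.8] ang 0.2 mean [632.   -7.7 607.1] z 586.0 624.0
[587.  -49.  544.6] [685.1  30.9 628.3]
topboth 1875 ctr [636.1  -9.1] size [98.1 79.8] ang 0.2 mean [632.   -7.7 607.1] z 586.0 624.0
[587.  -49.  544.6] [685.1  30.9 628.3]
```

View pics/k.png

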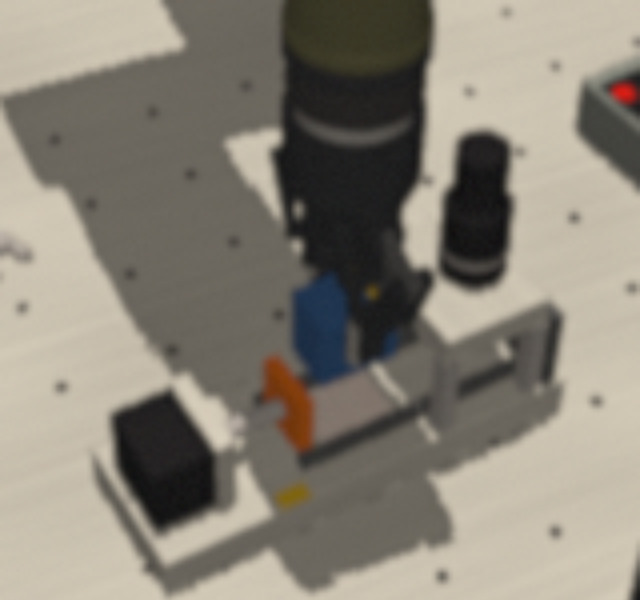

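The carrier hangs over the white patch between the pusher and the bridge. Its rear face at y of about -36 matches the plan, and the pusher face is at -41. I'll lower it.

Request:
jog_arm:
  deltas: "0 0 0 0.01 0.06 0.1 -0.5;0 0 0 0 0 0.3 -0.5;0 0 0 0 0 0.35 -0.5;0 0 0 0 0 0.35 -0.5;0 0 0 0 0 0.25 -0.5;0 0 0 0 0 0.2 -0.5;0 0 0 0 0 0.15 -0.5;0 0 0 0 0 0.1 -0.5;0 0 0 0 0 0 -0.5"

```text
t: 22.4
tool_pos: [637.6, -9.3, 57.2]
eef_rot: [0.673, 0.74, -0.0, 0.0]
ft_force: [-0.3, -0.4, -1.9]
opening: 35.7
```

```bash
python3 g.py 637.4 -9.2 44 95.4
```

```text
t 22.4 pos [637.6  -9.3  57.2] yaw 95.45 open 35.7 F [-0.3 -0.4 -1.9]
shift units now [ 0.004 -0.012  0.658] after turn [ 0.004 -0.012  0.658] turn units [-0.0002  0.0002  0.0004]
```

Request:
jog_arm:
  deltas: "0 0 0 0 0 0.1 -0.5;0 0 0 0 0 0.12 -0.5;0 0 0 0 0 0.12 -0.5;0 0 0 0 0 0.1 -0.5;0 0 0 0 0 0.08 -0.5;0 0 0 0 0 0.05 -0.5;0 0 0 0 0 0 -0.5"

```text
t: 23.1
tool_pos: [637.6, -9.3, 45.8]
eef_rot: [0.673, 0.74, -0.0, 0.0]
ft_force: [0.1, -0.4, -2.1]
opening: 35.9
```

Request:
jog_arm:
  deltas: "0 0 0 0 0 0.03 -0.5;0 0 0 0 0 0.02 -0.5;0 0 0 0 0 0.02 -0.5;0 0 0 0 0 0 -0.5"

```text
t: 23.5
tool_pos: [637.8, -9.3, 44.6]
eef_rot: [0.673, 0.74, -0.0, 0.0]
ft_force: [-0.4, -0.2, -3.2]
opening: 35.8
```

Request:
jog_arm:
  deltas: "0 0 0 0 0 0.02 -0.5;0 0 0 0 0 0.02 -0.5;0 0 0 0 0 0.01 -0.5;0 0 0 0 0 0 -0.5"

```text
t: 23.9
tool_pos: [637.8, -9.3, 43.6]
eef_rot: [0.673, 0.74, -0.0, 0.0]
ft_force: [-0.5, -0.3, -1.9]
opening: 35.8
```

Request:
jog_arm:
  deltas: "0 0 0 0 0 0.015 -0.5;0 0 0 0 0 0.01 -0.5;0 0 0 0 0 0 -0.5"

```text
t: 24.2
tool_pos: [637.7, -9.3, 43.6]
eef_rot: [0.673, 0.74, -0.0, 0.0]
ft_force: [-2.9, 0.4, 5.0]
opening: 35.6
```

It is seated: contact at 43.6 mm, where 43.5 was expected. I'll release it and lift straight up.

Request:
jog_arm:
  deltas: "0 0 0 0 0 -0.01 -0.4;0 0 0 0 0 0 -0.3;0 0 0 0 0 0 -0.2;0 0 0 0 0 0 -0.15;0 0 0 0 0 0 -0.1;0 0 0 0 0 0 0;0 0 0 0 0 0 0.15;0 0 0 0 0 0 0.3;0 0 0 0 0 0 0.4;0 0 0 0 0 0 0.5"

```text
t: 25.2
tool_pos: [637.8, -9.3, 43.3]
eef_rot: [0.673, 0.74, -0.0, 0.0]
ft_force: [-1.0, -0.7, -0.1]
opening: 64.2
```

Request:
jog_arm:
  deltas: "0 0 0 0 0 -0.2 0.5;0 0 0 0 0 -0.4 0.5;0 0 0 0 0 -0.6 0.5;0 0 0 0 0 -0.8 0.5;0 0 0 0 0 -0.9 0.5;0 0 0 0 0 -0.9 0.5;0 0 0 0 0 -0.9 0.5;0 0 0 0 0 -0.9 1;0 0 0 0 -0.5 -0.9 1;0 0 0 0 -0.9 -0.9 1"

```text
t: 26.2
tool_pos: [610.0, -11.9, 193.0]
eef_rot: [0.673, 0.74, 0.0, 0.001]
ft_force: [-0.0, 0.1, -0.2]
opening: 85.6
```

Run:
```python
from m import *
import g
g.go(488.5,327.3,215,97.5)
im,d=grab("scene");P=cloud("scene",d)
h=cv2.cvtColor(im,cv2.COLOR_BGR2HSV).astype(int);H,S=h[...,0],h[...,1];z=P[...,2]
near=(abs(P[...,0]-637)<50)&(abs(P[...,1]+9)<45)&(z>70)&(z<90)
b=(H>100)&(H<130)&(S>90);y=(H>18)&(H<35)&(S>110)
for nm,m in(("both",b|y),("yel",y)): rect(P,near&m,nm)
cv2.imwrite("pics/l.png",cv2.resize(im[150:310,240:400],(640,640))[:600])
```

```text
t 26.2 pos [610.  -11.9 193. ] yaw 95.45 open 85.6 F [-0.   0.1 -0.2]
shift units now [17.457 -4.435 -1.116] after turn [17.606 -3.809 -1.099] turn units [ 0.0006  0.0003 -0.0179]
both 269 ctr [641.2 -10.2] size [35.4 52.1] ang 6.9 mean [643.5 -12.7  79.1] z 72.0 83.0
yel 59 ctr [636.5   8.2] size [30.4 14.1] ang 7.7 mean [637.5   8.   80.8] z 79.0 84.0
```

View pics/l.png

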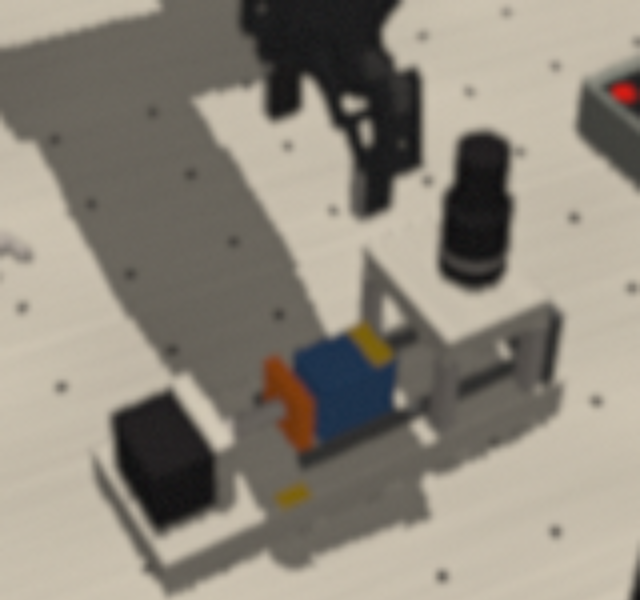

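The carrier stands between the rails, measured at (641,-10) with top at z 80. Its yellow end at (372,345) faces the microscope and the pusher is at its back. Next I go round the front of the microscope to the knob.

Request:
jog_arm:
  deltas: "0 0 -0.018 0 -0.8 -0.3 1;0 0 0 0 -0.9 -0.3 1;0 0 0 0 -0.9 -0.3 1;0 0 0 0 -0.9 -0.2 1;0 0 0 0.2 -0.9 0 1;0 0 0 0.5 -0.6 0 1;0 0 0 0.8 0 0 1;0 0 0 1 0 0 1;0 0 0 1 0 0 1;0 0 0 1 0 0 1"

```text
t: 27.25
tool_pos: [498.4, 66.1, 213.6]
eef_rot: [0.659, 0.752, 0.0, 0.0]
ft_force: [0.2, -0.7, 0.4]
opening: 85.3
```

Request:
jog_arm:
  deltas: "0 0 0 1 0 0 1;0 0 0 1 0 0 1;0 0 0 1 0 0 1;0 0 0 1 0 0 1;0 0 0 1 0 0 1;0 0 0 1 0 0 1;0 0 0 1 0.3 0 1;0 0 0 1 0.3 0 1;0 0 0 1 0.3 0 1;0 0 0 1 0.3 0 1"

```text
t: 28.25
tool_pos: [496.1, 267.6, 213.4]
eef_rot: [0.659, 0.752, -0.0, 0.0]
ft_force: [0.1, -0.9, 1.1]
opening: 85.2
```

Run:
```python
from m import *
import g
g.go(488.5,327.3,215,97.5)
im,d=grab("scene");P=cloud("scene",d);z=P[...,2]
near=np.zeros(z.shape,bool);near[130:172,402:430]=1
rect(P,near&(z>130)&(z<176)&(abs(P[...,0]-490)<22)&(abs(P[...,1]-327)<22),"knob")
cv2.imwrite("pics/n.png",cv2.resize(im[70:220,330:480],(600,600)))
```

```text
t 28.25 pos [496.1 267.6 213.4] yaw 97.53 open 85.2 F [ 0.1 -0.9  1.1]
shift units now [ 3.009  0.013 -0.081] after turn [ 3.009  0.011 -0.08 ] turn units [0.     0.0001 0.0003]
knob 139 ctr [492.7 325.3] size [23.8 19.8] ang 77.8 mean [494.5 322.7 155.1] z 131.0 173.0
```

View pics/n.png

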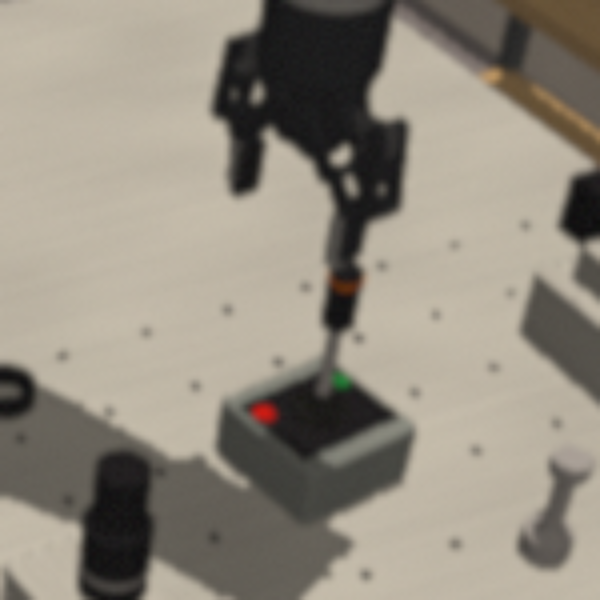

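The arm is 60 mm short of the knob, which is at (344,298). The console, red dot and green dot are where I measured them. I'll move over the knob and lower the open fingers around it.

Request:
jog_arm:
  deltas: "0 0 0 0.8 0 0 1;0 0 0 0.9 0 0 1;0 0 0 0.8 0 0 1;0 0 0 0.4 0 0 1;0 0 0 0.1 0 0 1;0 0 0 0 0 0.5 1;0 0 0 0 0 0.7 1;0 0 0 0 0 0.7 1;0 0 0 0 0 0.7 1;0 0 0 0 0 0.7 1"
  force: 30

```text
t: 29.3
tool_pos: [488.4, 325.1, 145.3]
eef_rot: [0.66, 0.752, -0.001, 0.0]
ft_force: [0.0, 0.0, 0.3]
opening: 85.4
```

```bash
python3 g.py 489 327 131 97.5
```

```text
t 29.3 pos [488.4 325.1 145.3] yaw 97.47 open 85.4 F [0.  0.  0.3]
shift units now [0.09  0.042 0.716] after turn [0.089 0.041 0.716] turn units [-0.0006  0.0005 -0.0003]
```

Request:
jog_arm:
  deltas: "-0.0006 0.0005 0 0.09 0.04 0.4 1;0 0 0 0 0 0.3 0.7;0 0 0 0 0 0 0.4;0 0 0 0 0 0 0.1;0 0 0 0 0 0 -0.1;0 0 0 0 0 0 -0.2;0 0 0 0 0 0 -0.3;0 0 0 0 0 0 -0.4;0 0 0 0 0 0 -0.5;0 0 0 0 0 0 -0.7"

```text
t: 30.3
tool_pos: [487.3, 327.5, 133.5]
eef_rot: [0.659, 0.752, -0.0, -0.001]
ft_force: [-7.7, -1.0, 7.3]
opening: 23.1
```

```bash
python3 g.py 489 327 131 97.5; python3 -c "
import numpy as np
for a in np.arange(0,.46,.05):print(round(a,2),(100*np.sin(a)/20).round(3),(100*(1-np.cos(a))/20).round(3))"
```

```text
t 30.3 pos [487.3 327.5 133.5] yaw 97.54 open 23.1 F [-7.7 -1.   7.3]
shift units now [-0.036  0.08   0.122] after turn [-0.036  0.08   0.123] turn units [-0.0011 -0.0005  0.0003]
0.0 0.0 0.0
0.05 0.25 0.006
0.1 0.499 0.025
0.15 0.747 0.056
0.2 0.993 0.1
0.25 1.237 0.155
0.3 1.478 0.223
0.35 1.714 0.303
0.4 1.947 0.395
0.45 2.175 0.498
```

Knob gripped at 23 mm. I'll ease off the side load and start a slow tilt.

Request:
jog_arm:
  deltas: "0 0 0 0 -0.04 -0.02 -0.7;0 0 0 0 -0.03 -0.01 -0.7;0 0 0 0.03 0 0 -0.7;0 0 0 0.03 0 0 -0.7;0 0 0 0.03 0 0.002 -0.7;0 0 0 0.03 0 0.002 -0.7;0 0 0 0.03 0 0.002 -0.7;0 0 0 0.03 0 0.002 -0.7;0 0 0 0.03 0 0.002 -0.7;0 0 0 0.03 0 0.002 -0.7"

```text
t: 31.3
tool_pos: [486.9, 330.7, 133.4]
eef_rot: [0.659, 0.752, -0.001, 0.001]
ft_force: [-4.9, -6.8, 4.8]
opening: 23.0
```

Request:
jog_arm:
  deltas: "0 0 0 0.04 0 0.004 -0.7;0 0 0 0.05 0 0.004 -0.7;0 0 0 0.05 0 0.004 -0.7;0 0 0 0.06 0 0.005 -0.7;0 0 0 0.06 0 0.006 -0.7;0 0 0 0.06 0 0.008 -0.7;0 0 0 0.06 0 0.009 -0.7;0 0 0 0.06 0 0.01 -0.7;0 0 0 0.06 0 0.01 -0.7;0 0 0 0.06 0 0.011 -0.7"

```text
t: 32.3
tool_pos: [485.4, 341.2, 132.2]
eef_rot: [0.66, 0.752, -0.001, 0.001]
ft_force: [-5.8, -7.9, 7.5]
opening: 23.7
```

```bash
python3 g.py 487.3 327.5 133.5 97.5
cat > w.py <<'E'
from m import *
import sys
im,d=grab("scene");P=cloud("scene",d)
h=cv2.cvtColor(im,cv2.COLOR_BGR2HSV).astype(int);H,S=h[...,0],h[...,1];z=P[...,2]
near=(abs(P[...,0]-637)<50)&(P[...,1]>-70)&(P[...,1]<120)&(z>32)&(z<90)
b=(H>100)&(H<130)&(S>90);o=(H<18)&(H>5)&(S>150)
dirx=np.array([-.094,.9956]);c=(P[...,:2]-[637.2,-7.2])@dirx
for nm,m in(("blue",b),("orange",o)):
    m=near&m; print(nm,m.sum(),"stage x pct2,50,98",np.percentile(c[m],[2,50,98]).round(1) if m.any() else "")
if len(sys.argv)>1:cv2.imwrite(sys.argv[1],cv2.resize(im[130:310,240:440],(667,600)))
E
python3 w.py
```

```text
t 32.3 pos [485.4 341.2 132.2] yaw 97.46 open 23.7 F [-5.8 -7.9  7.5]
shift units now [-0.694  0.004 -0.063] after turn [-0.694  0.004 -0.065] turn units [ 0.0001  0.0018 -0.0003]
blue 320 stage x pct2,50,98 [-7.5 10.8 36. ]
orange 143 stage x pct2,50,98 [-22.  -18.9 -11.1]
```

The tilt works: the pusher face and the carrier's rear are both at about -7 mm. I'll continue along the arc.

Request:
jog_arm:
  deltas: "0 0 0 0.06 0 0.01 -0.7;0 0 0 0.06 0 0.01 -0.7;0 0 0 0.06 0 0.012 -0.7;0 0 0 0.06 0 0.012 -0.7;0 0 0 0.06 0 0.013 -0.7;0 0 0 0.06 0 0.014 -0.7;0 0 0 0.06 0 0.015 -0.7;0 0 0 0.06 0 0.016 -0.7;0 0 0 0.06 0 0.017 -0.7;0 0 0 0.06 0 0.018 -0.7"

```text
t: 33.35
tool_pos: [483.8, 353.1, 129.6]
eef_rot: [0.66, 0.752, -0.001, 0.001]
ft_force: [-6.6, -8.1, 7.6]
opening: 23.3
```

Request:
jog_arm:
  deltas: "0 0 0 0.06 0 0.019 -0.7;0 0 0 0.06 0 0.02 -0.7;0 0 0 0.06 0 0.02 -0.7;0 0 0 0.06 0 0.021 -0.7;0 0 0 0.06 0 0.022 -0.7;0 0 0 0.06 0 0.023 -0.7;0 0 0 0.06 0 0.024 -0.7;0 0 0 0.06 0 0.025 -0.7;0 0 0 0.06 0 0.026 -0.7;0 0 0 0.06 0 0.026 -0.7"

```text
t: 34.35
tool_pos: [482.1, 365.3, 125.4]
eef_rot: [0.66, 0.752, -0.001, 0.001]
ft_force: [-8.1, -7.0, 8.6]
opening: 23.1
```

```bash
python3 g.py 487.3 327.5 133.5 97.5;python3 w.py
```

```text
t 34.35 pos [482.1 365.3 125.4] yaw 97.47 open 23.1 F [-8.1 -7.   8.6]
shift units now [-1.907  0.011 -0.401] after turn [-1.906  0.01  -0.406] turn units [ 0.0001  0.0014 -0.0003]
blue 88 stage x pct2,50,98 [33.2 39.1 77.3]
orange 149 stage x pct2,50,98 [19.4 22.6 30.9]
```

Request:
jog_arm:
  deltas: "0 0 0 0.06 0 0.027 -0.7;0 0 0 0.06 0 0.028 -0.7;0 0 0 0.05 0 0.023 -0.7;0 0 0 0.05 0 0.024 -0.7;0 0 0 0.04 0 0.02 -0.7;0 0 0 0.03 0 0.015 -0.7"

```text
t: 35.0
tool_pos: [481.3, 371.2, 122.7]
eef_rot: [0.659, 0.752, -0.001, 0.001]
ft_force: [-7.1, -7.5, 10.7]
opening: 23.0
```

```bash
python3 g.py 487.3 327.5 133.5 97.5;python3 w.py pics/o.png
```

```text
t 35.0 pos [481.3 371.2 122.7] yaw 97.48 open 23.0 F [-7.1 -7.5 10.7]
shift units now [-2.205  0.015 -0.534] after turn [-2.203  0.014 -0.54 ] turn units [ 0.      0.0013 -0.0002]
blue 22 stage x pct2,50,98 [73.2 80.3 87.3]
orange 147 stage x pct2,50,98 [30.  33.1 40.9]
```

View pics/o.png

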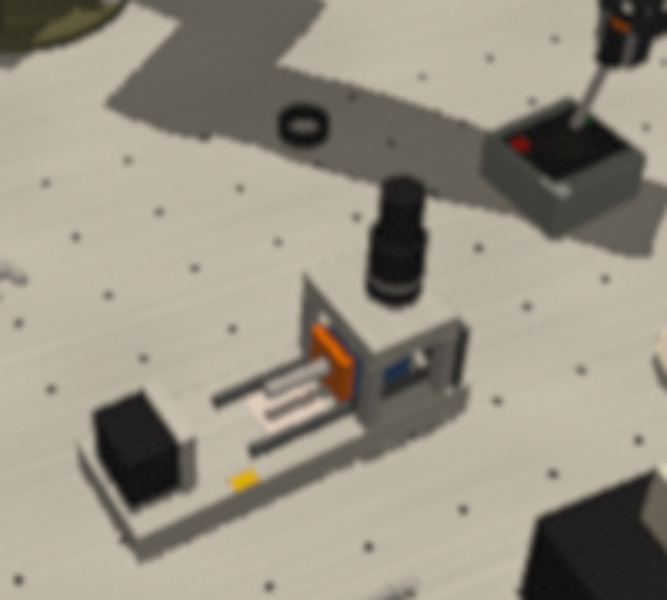

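The carrier's blue shows through the bridge opening at (400,368). The pusher has advanced only about 75 of 90 mm, so the knob lags in the pads. I'll grip harder and push on to the stop.

Request:
jog_arm:
  deltas: "0 0 0 0 0 0 -0.7;0 0 0 0 0 0 -0.7;0 0 0 0.04 0 0.018 -0.7;0 0 0 0.05 0 0.024 -0.7;0 0 0 0.05 0 0.025 -0.7;0 0 0 0.05 0 0.025 -0.7;0 0 0 0.05 0 0.025 -0.7"
  force: 60

```text
t: 35.75
tool_pos: [480.7, 375.7, 120.5]
eef_rot: [0.66, 0.752, -0.001, 0.001]
ft_force: [-8.8, -7.1, 11.4]
opening: 22.7
```

```bash
python3 g.py 487.3 327.5 133.5 97.5;python3 w.py
```

```text
t 35.75 pos [480.7 375.7 120.5] yaw 97.47 open 22.7 F [-8.8 -7.1 11.4]
shift units now [-2.435  0.014 -0.643] after turn [-2.433  0.012 -0.65 ] turn units [ 0.0001  0.0015 -0.0003]
blue 31 stage x pct2,50,98 [72.3 84.4 95.7]
orange 119 stage x pct2,50,98 [38.  40.2 45.8]
```

Request:
jog_arm:
  deltas: "0 0 0 0.05 0 0.025 -0.7;0 0 0 0.05 0 0.025 -0.7;0 0 0 0.05 0 0.025 -0.7;0 0 0 0.04 0 0.02 -0.7;0 0 0 0 0 0 -0.7"

```text
t: 36.3
tool_pos: [480.1, 379.4, 118.6]
eef_rot: [0.659, 0.752, -0.001, 0.001]
ft_force: [-7.7, -8.3, 11.1]
opening: 22.9
```

```bash
python3 g.py 487.3 327.5 133.5 97.5;python3 w.py
```

```text
t 36.3 pos [480.1 379.4 118.6] yaw 97.51 open 22.9 F [-7.7 -8.3 11.1]
shift units now [-2.621  0.018 -0.737] after turn [-2.619  0.018 -0.746] turn units [-0.      0.0016  0.0001]
blue 40 stage x pct2,50,98 [ 72.9  87.5 102.7]
orange 60 stage x pct2,50,98 [44.3 45.6 46.8]
```

Request:
jog_arm:
  deltas: "0 0 0 0.05 0 0.02 -0.7;0 0 0 0.05 0 0.02 -0.7;0 0 0 0 0 0 -0.7"

```text
t: 36.65
tool_pos: [480.1, 379.5, 118.5]
eef_rot: [0.66, 0.752, -0.002, 0.003]
ft_force: [-8.3, -15.6, 18.8]
opening: 22.5
```

```bash
python3 g.py 487.3 327.5 133.5 97.5;python3 w.py
```

```text
t 36.65 pos [480.1 379.5 118.5] yaw 97.46 open 22.5 F [ -8.3 -15.6  18.8]
shift units now [-2.629  0.018 -0.735] after turn [-2.624  0.015 -0.752] turn units [ 0.0003  0.0033 -0.0004]
blue 42 stage x pct2,50,98 [ 73.1  87.  104.3]
orange 60 stage x pct2,50,98 [44.6 45.8 47.2]
```

The stick is at its stop: the force has doubled and neither the tool nor the pusher moves any more. I'll hold for over 1 s, then bring it back slowly. The return will be short of the full 52 mm, because the knob lagged about 8 mm in the grip.

Request:
jog_arm:
  deltas: "0 0 0 0 0 0 -0.7;0 0 0 0 0 0 -0.7;0 0 0 0 0 0 -0.7;0 0 0 0 0 0 -0.7;0 0 0 0 0 0 -0.7;0 0 0 0 0 0 -0.7;0 0 0 0 0 0 -0.7;0 0 0 0 0 0 -0.7;0 0 0 0 0 0 -0.7;0 0 0 0 0 0 -0.7"

```text
t: 37.7
tool_pos: [480.1, 379.5, 118.5]
eef_rot: [0.66, 0.752, -0.002, 0.003]
ft_force: [-9.5, -15.7, 18.9]
opening: 22.4
```

Request:
jog_arm:
  deltas: "0 0 0 0 0 0 -0.7;0 0 0 0 0 0 -0.7;0 0 0 0 0 0 -0.7;0 0 0 0 0 0 -0.7;0 0 0 0 0 0 -0.7;0 0 0 -0.04 0 -0.02 -0.7;0 0 0 -0.06 0 -0.03 -0.7;0 0 0 -0.07 0 -0.03 -0.7;0 0 0 -0.07 0 -0.03 -0.7;0 0 0 -0.07 0 -0.03 -0.7"

```text
t: 38.7
tool_pos: [480.4, 376.7, 119.9]
eef_rot: [0.659, 0.752, -0.0, -0.0]
ft_force: [-6.2, -2.2, 3.6]
opening: 22.7
```

Request:
jog_arm:
  deltas: "0 0 0 -0.08 0 -0.035 -0.7;0 0 0 -0.08 0 -0.034 -0.7;0 0 0 -0.08 0 -0.032 -0.7;0 0 0 -0.08 0 -0.031 -0.7;0 0 0 -0.08 0 -0.03 -0.7;0 0 0 -0.08 0 -0.028 -0.7;0 0 0 -0.08 0 -0.027 -0.7;0 0 0 -0.08 0 -0.026 -0.7;0 0 0 -0.08 0 -0.024 -0.7;0 0 0 -0.08 0 -0.023 -0.7"

```text
t: 39.7
tool_pos: [482.4, 363.1, 126.0]
eef_rot: [0.659, 0.752, 0.001, -0.002]
ft_force: [-9.9, 1.8, 7.4]
opening: 22.7
```

Request:
jog_arm:
  deltas: "0 0 0 -0.08 0 -0.02 -0.7;0 0 0 -0.08 0 -0.02 -0.7;0 0 0 -0.08 0 -0.018 -0.7;0 0 0 -0.08 0 -0.016 -0.7;0 0 0 -0.08 0 -0.014 -0.7;0 0 0 -0.07 0 -0.012 -0.7;0 0 0 -0.07 0 -0.01 -0.7;0 0 0 -0.07 0 -0.008 -0.7;0 0 0 -0.05 0 -0.005 -0.7;0 0 0 0 0 0 -0.7"

```text
t: 40.7
tool_pos: [484.2, 350.2, 129.3]
eef_rot: [0.659, 0.752, 0.002, -0.002]
ft_force: [-8.7, 2.6, 8.9]
opening: 22.4
```

```bash
python3 g.py 487.3 327.5 133.5 97.5;python3 w.py
```

```text
t 40.7 pos [484.2 350.2 129.3] yaw 97.54 open 22.4 F [-8.7  2.6  8.9]
shift units now [-1.147  0.003 -0.216] after turn [-1.148  0.004 -0.21 ] turn units [ 0.     -0.0026  0.0003]
blue 62 stage x pct2,50,98 [ 54.8  80.2 104. ]
orange 137 stage x pct2,50,98 [-12.9 -10.2   4.1]
```

The carrier stayed behind, with its rear at about 55 mm (56 expected). The pusher is still 31 mm out, so the knob is about 16 mm from centre. I'll go 14 mm more, then check.

Request:
jog_arm:
  deltas: "0 0 0 -0.07 0 -0.012 -0.7;0 0 0 -0.07 0 -0.012 -0.7;0 0 0 -0.08 0 -0.01 -0.7;0 0 0 -0.08 0 -0.01 -0.7;0 0 0 -0.08 0 -0.01 -0.7;0 0 0 -0.08 0 -0.005 -0.7;0 0 0 -0.07 0 -0.005 -0.7;0 0 0 -0.07 0 0 -0.7;0 0 0 -0.04 0 0 -0.7;0 0 0 0 0 0 -0.7"

```text
t: 41.75
tool_pos: [485.9, 338.9, 130.7]
eef_rot: [0.659, 0.752, 0.003, -0.003]
ft_force: [-9.5, 5.9, 7.8]
opening: 22.4
```

```bash
python3 g.py 487.3 327.5 133.5 97.5;python3 w.py
```

```text
t 41.75 pos [485.9 338.9 130.7] yaw 97.55 open 22.4 F [-9.5  5.9  7.8]
shift units now [-0.571 -0.003 -0.143] after turn [-0.573 -0.003 -0.139] turn units [-0.     -0.0041  0.0004]
blue 62 stage x pct2,50,98 [ 54.4  80.8 104.4]
orange 136 stage x pct2,50,98 [-31.9 -29.1 -20.7]
```

Request:
jog_arm:
  deltas: "0 0 0 -0.06 0 0 -0.7;0 0 0 -0.07 0 0 -0.7;0 0 0 -0.06 0 0 -0.7;0 0 0 -0.05 0 0 -0.7;0 0 0 0 0 0 -0.7"
  force: 20

```text
t: 42.3
tool_pos: [486.5, 333.7, 130.8]
eef_rot: [0.659, 0.752, 0.002, -0.003]
ft_force: [-10.1, 4.6, 9.5]
opening: 22.7
```

```bash
python3 g.py 487.3 327.5 133.5 97.5;python3 w.py
```

```text
t 42.3 pos [486.5 333.7 130.8] yaw 97.53 open 22.7 F [-10.1   4.6   9.5]
shift units now [-0.313 -0.003 -0.136] after turn [-0.314 -0.003 -0.134] turn units [ 0.0001 -0.0037  0.0002]
blue 62 stage x pct2,50,98 [ 54.7  80.9 104.9]
orange 138 stage x pct2,50,98 [-39.3 -36.7 -23.3]
```

Request:
jog_arm:
  deltas: "0 0 0 -0.05 0 0 -0.7;0 0 0 -0.05 0 0 -0.7;0 0 0 0 0 0 -0.7;0 0 0 0 0 0 -0.5;0 0 0 0 0 0 -0.42;0 0 0 0 0 0 -0.36;0 0 0 0 0 0 -0.2;0 0 0 0 0 0 0.2;0 0 0 0 0 0 0.6;0 0 0 0 0 0 1"

```text
t: 43.35
tool_pos: [488.0, 328.9, 129.3]
eef_rot: [0.659, 0.752, 0.001, 0.0]
ft_force: [-0.5, 0.3, -0.1]
opening: 75.8
```

Request:
jog_arm:
  deltas: "0 0 0 0 0 -0.3 1;0 0 0 0 0 -0.6 1;0 0 0 0 0 -0.9 1;0 0 0 0 0 -0.9 1;0 0 0 0 0 -0.9 1;0 0 0 0 0 -0.8 1;0 0 0 0 -0.8 -0.3 1;0 0 0 0 -0.8 0 1;0 0 0 0 -0.6 0 1;0 0 0 0 0 0 1"

```text
t: 44.35
tool_pos: [442.0, 322.7, 223.5]
eef_rot: [0.659, 0.752, 0.0, -0.0]
ft_force: [-0.1, 0.2, -1.1]
opening: 84.9
```

```bash
python3 g.py 487.3 327.5 133.5 97.5;python3 w.py pics/p.png
python3 - <<'E'
from m import *
im,d=grab("scene");P=cloud("scene",d);z=P[...,2]
near=np.zeros(z.shape,bool);near[130:172,395:440]=1
rect(P,near&(z>128)&(z<176)&(abs(P[...,0]-490)<22)&(abs(P[...,1]-327)<25),"knob")
P0=np.load("scene0.npy");rk=np.zeros(z.shape,bool);rk[220:270,125:205]=1
for Q in(P0,P): rect(Q,rk&(Q[...,2]>44)&(Q[...,1]<-335),"rack others")
E
```

```text
t 44.35 pos [442.  322.7 223.5] yaw 97.57 open 84.9 F [-0.1  0.2 -1.1]
shift units now [-0.06   2.275  4.5  ] after turn [-0.056  2.276  4.5  ] turn units [ 0.0002 -0.0001  0.0006]
blue 62 stage x pct2,50,98 [ 54.5  79.  104.1]
orange 132 stage x pct2,50,98 [-45.6 -42.7 -28.2]
knob 154 ctr [488.6 327.5] size [23.1 28. ] ang 46.1 mean [493.7 323.1 154.5] z 130.0 172.0
rack others 763 ctr [ 462.8 -378.2] size [100.5  57.9] ang 76.5 mean [ 466.6 -380.7   54.1] z 45.0 59.0
rack others 754 ctr [ 460.9 -379.6] size [97.1 60.2] ang 76.6 mean [ 466.2 -381.    54.1] z 45.0 59.0
```

View pics/p.png

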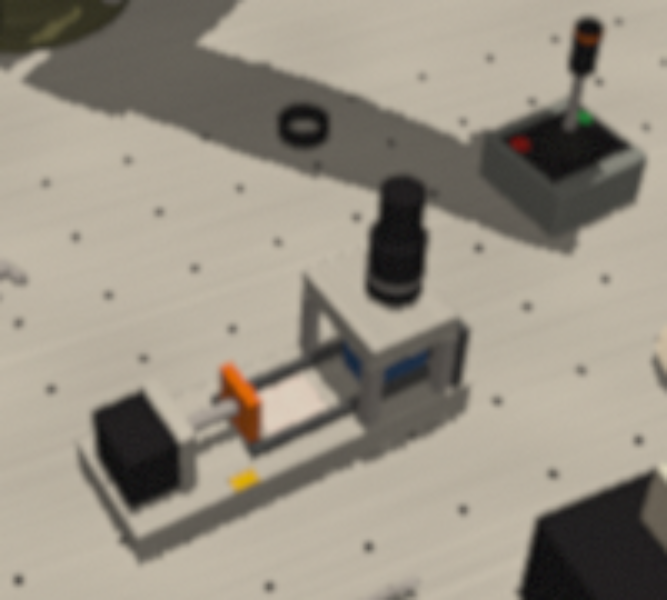

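The pusher is back home, the bay patch is empty, the blue carrier is under the bridge, and the stick is upright with nothing touching it.

```bash
python3 -c "
from workcell import manip
print(manip.sign_off())"
```

```text
the job is handed in; nothing more can be done
None
```

The blue carrier is now under the microscope with its yellow-striped end leading, and I have handed the job in at about 44 s of the 70 s.

I lifted it from the rack by its ends, set it down on the table and took it again across its width. I then stood it in the bay, let go, and tilted the stick slowly to its green-side stop. I held it there for about 1.5 s, brought it back slowly and let go just short of centre.

**Last checks**
- **Carrier:** its rear is at about 54.5 mm from the bay centre, against 56 expected at the inspection place.
- **Pusher and stick:** the pusher is home and the stick is upright, with the knob back where I first measured it. The gripper is clear of everything.
- **Other carriers:** the two in the rack measure unchanged to within about 2 mm, which is within the measuring noise.
- **Not re-measured at the end:** the pink and turquoise look-alikes, the bottle, driver, dish, lens mount and wrench. I only saw some of these in passing.

**What disagreed**
- **Knob lag:** the knob lagged about 8 mm in the grip while tilting, so I gripped it harder and pushed until the force doubled and nothing moved any further. The measured pusher stroke was about 88.5 mm against 90 nominal, within camera accuracy.
- **Table contact:** the wrist force peaked at 13 N when I set the carrier down on the table.

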